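Lock the press-and-turn cap on the hardener jar

TASK

The hardener jar in the bench clamp has been left open: take its wide cap from the white perforated mat, set it squarely on the mouth and turn it lightly until its inner lugs are felt to drop between those of the jar, then press it down against its spring while turning it clockwise until it comes to its stop and locks. Press firmly, but never with more than about 20 N, and do not force the turn once it meets its stop. Let go and leave it closed, without knocking the jar with the gripper or disturbing the other things on the bench.

Things in the scene. Friction and masses are not known exactly. Their poses are not given: they have to be found in the camera images.
- cap: wide grey press-and-turn cap, ribbed, 56 mm across, 24 mm high, about 45 g, lying open side down; origin at the centre of its underside, z up; grip it across any diameter. Inside, at the skirt's foot, four lugs 90 degrees apart (8 mm wide, 4 high, tips 21 mm off the axis) sit on a ring snapped in at an angle that differs each time, is out of sight and is not the cap's yaw
- jar_mouth (a point): centre of the open jar's rim (neck 40 mm across; rim 112 mm over the bench); z up, x and y point at the middles of the four 12 mm gaps between the jar's outward lugs (edges bevelled). Lug tops lie 2 mm, notch roofs 5.5 mm, guarding teeth 8 mm below the rim. Clockwise of each gap: the tooth, then the notch, its middle 45 degrees from the gap's, a stop at about 49; anticlockwise of the gap is a stop
- cap_top (a point): centre of the wide cap's flat top, 24 mm above its underside. Underside relative to the rim: 2 mm below it when the cap's lugs stand on the jar's (turn it lightly until they drop, at most a quarter turn); 7.8 mm below in the gaps, spring slack; 12 mm to pass the teeth (about 10 N); 12.8 mm at the disc's end (12 N, rigid beyond); 9.5 mm once locked, held up by about 4 N, cannot be lifted
- cap_disc: the white sealing disc inside the wide cap, 41 mm across, carried by the cap on a 2.4 N/mm spring that is slack until the disc meets the jar's rim and lets it give 5 mm; origin at the centre of its underside, 7.8 mm above the cap's underside when slack, same axes as the cap
- jar: the open white hardener jar (64 mm across, neck 40 mm, lugs out to 48 mm), held fast in an aluminium bench clamp, plate 110 x 92 mm, everything rigid; origin under the plate's centre at bench height, straight below the mouth, same axes. Its sloping shoulder starts 24 mm below the rim; pads around the cap clear it. Turning the pressed cap takes 0.1 to 0.2 N m, until it meets its rigid stop
- small_cap: bystander: small grey ribbed screw cap of the thinner bottle, 38 mm across, 18 mm high, loose on the mat near the wide cap; origin at the centre of its underside
- closed_jar: bystander: a second jar of the same make, closed with the same grey cap, standing loose, 64 mm across, 117 mm high; origin at the centre of its underside
- last: bystander: wooden shoe last lying sole down, about 255 mm long, 80 wide, 90 high, toe to its +x; origin under its middle
- insole: bystander: flat cork insole, about 240 x 76 x 5 mm, long way along its x; origin under its middle
- pincers: bystander: dark steel lasting pincers lying flat, about 200 x 60 x 14 mm, jaws to +x; origin under the handles
- awl: bystander: awl with a wooden handle, 160 mm long, along its x; origin under its middle
- thinner: bystander: aluminium thinner bottle without its cap, 68 mm across, 165 mm high; origin at the centre of its underside

How it is judged:
By the outcome, as a careful person would: the job done as asked, in the order asked, and still so for the second after the job is handed in, with the robot touching nothing.
It also fails if it takes over 72 s, if anything falls off the work surface, if the arm or the gripper's body presses on something with over 40 N, if the wrist force passes 120 N, or if a joint passes its speed limit or range.

ROBOT

A 6-joint arm with a two-finger parallel gripper is mounted at the origin on the work surface. World frame = base frame: x ahead of the robot, y to its left, z up, the work surface at z = 0. Lengths are in m, angles in rad, forces in N, time in s.
With the tool pointing down it reaches from about 0.325 to 0.85 m from the base axis. Payload 4.4 kg.
Tool frame: the origin (TCP) lies between the finger pads; the fingertips stand 11 mm ahead of it and the grasp point (between the pads) lies 8 mm behind it; z points along the fingers, y is the line along which they close (so a half turn about z gives the same grasp; the last joint's range is limited). The gripper opens to 94 mm and grips with 3 to 60 N. Pads are 16 mm wide; open, the fingers measure 119 mm over their backs; the gripper's body (75 mm by 177 mm) begins 78 mm behind the grasp point.
Start: joints at [-1.5, 0.207, 1.542, -0, 1.393, -0.15], TCP at [0.126, -0.561, 0.216] pointing down, gripper open.
Joint ranges: [-2.73, 2.73], [-0.86, 2.22], [0.23, 2.46], [-1.11, 4.25], [0.08, 2.63], [-2.82, 2.82]. Speed limits (rad/s): [2.79, 2.79, 3.14, 3.14, 3.14, 3.14].

INTERFACE

Orientations are given as a unit quaternion [x, y, z, w].
In Python, from plant import read_state, capture, camera_model, hand_in, look_for, masks_of, landmark_of gives the robot as it stands.
- The arm moves only by the tool arm_command, never from a script. Its argument "steps" is text: rows parted by semicolons, each of 7 numbers parted by spaces: the shift along the tool's x, y, z in cm, then the turn, a rotation vector about the tool's x, y, z in rad, then the closure, from 0 (fully open) to 1 (shut). In form: dx dy dz ax ay az grip; .... A call has 1 to 8 rows; each row is the pose to reach, as a shift and turn from the pose commanded when the call began, along the tool's axes at that moment; what a row does not reach only later rows make up. A row lasts 1/10 s, in which the tool goes at most 50 mm and 8.59 degrees, less where a joint would pass 70% of its speed; a pose out of reach is approached as far as the arm can. A call with a gripper value outside its range is refused whole. The fingers move at their own pace and stop on an object; the grip force is fixed at half the most. Time passes only in rows, so rows that repeat a pose let the fingers close. It gives the time, the measured TCP pose, the force, the opening and the grip force at its end, in the units of the state.
- read_state(): the state, without advancing time (a new reading comes with each control period).
- capture(name): name is "scene" or "top" or "wrist"; returns the picture (480x640x3 uint8, blue, green, red); there is no depth.
- camera_model(name): a dict with "intrinsics" (3x3 intrinsics, pixels), "distortion" ([k1, k2, p1, p2, k3] as OpenCV has them; the pictures are not rectified), "R" (3x3) and "t" (3): a world point X has camera coordinates R X + t. Camera axes: x right, y down, z forward; pixel columns grow to the right and rows downward; lengths in m; the calibration is good to about 2 mm. A picture is of the moment at which its call begins: read the wrist's pose just before it. camera_model takes no time and is no camera call; for the wrist camera it gives the pose at the moment of the call.
- hand_in(): hands the job in; it is judged then, once.
Trained networks look in the newest picture that a camera, given by its name, has taken for a name from the list of things; names that differ only in an ending like _2 or _b are one class to them, and where a whole thing is asked for, a point or a joint stands for the part that bears it (a point fixed in the world has none). Each returns a list of dicts, best first, with "conf" (0 to 1); they miss things now and then, are a little off and sometimes report something else, mostly with a low value. They report only what shows in the picture. A call takes as long as a camera call.
- look_for(name, camera): "xyz" ([x, y, z] in m, in world coordinates, good to about 4 mm: the middle of the surface that is visible of it).
- masks_of(name, camera): "mask" (480x640 bool, what is visible of it).
- landmark_of(name, camera): "xyz" ([x, y, z] in m, in world coordinates, good to about 4 mm: a listed point, or the origin of a listed thing).
The state is a dict: "time_s": time; "joint_pos": joint angles; "joint_velocities": joint speeds; "tau": joint torques, N m; "position": TCP position; "ee_rot": TCP orientation; "wrist_force": force on the tool from outside, world axes, zero at the start; "torque": the same for the moment, N m; "width": finger opening in m; "grip_force": force on a finger pad.
Only numpy, scipy, OpenCV 4.12 (cv2) and the standard library are available. Lean on these libraries where they do the work, as an engineer would, in place of code of your own. Each camera call takes 0.05 s, during which the arm holds its last target. There are 200 camera calls.

## Working session

There is one attempt and no reset: what is moved stays moved. The work goes in short steps, Python scripts to look and compute and a tool call to move; the robot and the scene stay as the last step left them, time stands still between calls to the robot, and variables do not carry over. Pictures are saved under pics/ and viewed, at most 10 in all, crops included, and the job is handed in when it is done.

Besides the shell and the picture viewer there is one more tool, called after "Call:" in YAML: its name, and indented under it one key for each argument. arm_command: Moves the arm, as the interface text tells. Its arguments: {"type":"object","properties":{"steps":{"type":"string"}},"required":["steps"]}

```bash
mkdir -p pics; ls
python3 - <<'E'
from plant import *
import cv2,numpy as np
s=read_state(); print(s['time_s'],s['position'],s['ee_rot'],s['width'])
a=capture('scene'); b=capture('top')
cv2.imwrite('pics/a.png',np.vstack([cv2.resize(a,(400,300)),cv2.resize(b,(400,300))])) 
cv2.imwrite('pics/top.png',b)
for n in ['cap','jar_mouth','cap_top','jar','small_cap','closed_jar','last','thinner','pincers','awl','insole']:
  for c in ['scene','top']:
    for r in landmark_of(n,c)[:2]: print(n,c,np.round(r['xyz'],4),round(r['conf'],2))
print(read_state()['time_s'])
E
```

```text
pics
0.0 [ 0.12584526 -0.56026424  0.21532683] [ 9.93911556e-01  1.10175281e-01  3.17981859e-05 -1.10725353e-03] 0.09401432975315704
cap scene [ 0.4802 -0.1747  0.0028] 0.83
jar_mouth scene [0.5774 0.1896 0.1155] 0.72
jar_mouth top [0.5785 0.1938 0.1088] 0.71
cap_top scene [ 0.4795 -0.1718  0.0282] 0.81
cap_top scene [ 0.479  -0.1708  0.0034] 0.54
cap_top top [ 0.4807 -0.1715  0.0269] 0.72
cap_top top [0.5992 0.4248 0.0026] 0.34
jar scene [ 0.5824  0.1981 -0.0018] 0.96
jar top [ 0.5787  0.194  -0.0015] 0.73
small_cap scene [ 6.081e-01 -1.386e-01  4.000e-04] 0.56
small_cap top [ 0.6106 -0.1385  0.0063] 0.66
small_cap top [ 0.5781  0.1928 -0.0019] 0.33
closed_jar scene [ 0.3818  0.4021 -0.0005] 0.7
closed_jar top [ 0.383   0.4014 -0.001 ] 0.83
last scene [ 6.390e-01 -4.746e-01  6.000e-04] 0.58
last top [ 0.6389 -0.477   0.0015] 0.56
thinner scene [ 7.589e-01  2.929e-01 -5.000e-04] 0.85
thinner scene [ 3.821e-01  4.004e-01 -3.000e-04] 0.44
thinner top [7.594e-01 2.907e-01 4.000e-04] 0.82
pincers scene [0.6013 0.4209 0.0007] 0.84
pincers top [0.5989 0.4244 0.    ] 0.92
awl scene [ 0.5977 -0.0034 -0.0032] 0.86
awl scene [0.5763 0.1943 0.1153] 0.64
awl top [ 0.6004 -0.0017  0.0025] 0.52
insole scene [ 0.79    0.0826 -0.0017] 0.8
insole top [ 7.924e-01  8.430e-02 -6.000e-04] 0.76
1.2
```

View pics/top.png

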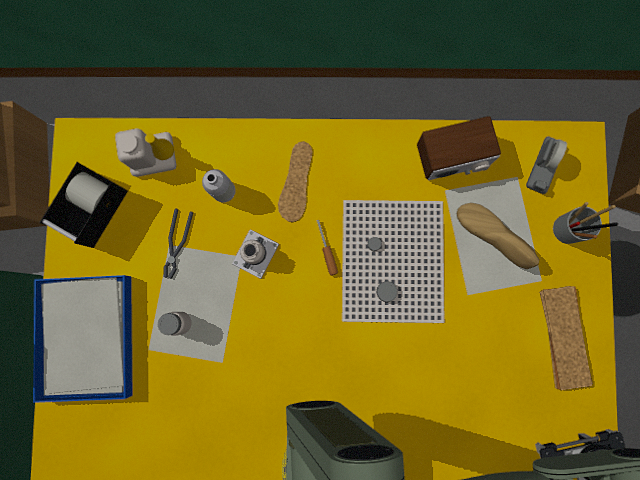

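The top view shows the wide cap at about (387, 291) on the mat and the small cap at (374, 243). The jar is in its clamp at (253, 251). The network positions agree with these, so I'm moving above the cap.

Call:
arm_command:
  steps: "43 -30.1 0 0 0 -1.5 0;43 -30.1 0 0 0 -1.5 0;43 -30.1 0 0 0 -1.5 0;43 -30.1 0 0 0 -1.5 0;43 -30.1 0 0 0 -1.5 0;43 -30.1 0 0 0 -1.5 0;43 -30.1 0 0 0 -1.5 0;43 -30.1 0 0 0 -1.5 0"

```text
time_s: 2.0
position: [0.3966, -0.2639, 0.2168]
ee_rot: [0.756, 0.654, 0.0, 0.001]
wrist_force: [1.2, -0.9, -0.6]
width: 0.0938
grip_force: 0.0
```

```bash
cat > h.py <<'E'
from plant import *
import cv2,numpy as np
from scipy.spatial.transform import Rotation as R
def st():
    s=read_state(); Rm=R.from_quat(s['ee_rot']); 
    print('t',round(s['time_s'],2),'p',np.round(s['position'],4),'yaw',round(np.arctan2(Rm.as_matrix()[1,0],Rm.as_matrix()[0,0]),4),'zax',np.round(Rm.as_matrix()[:,2],4),'q',np.round(s['joint_pos'],3),'F',np.round(s['wrist_force'],2),'T',np.round(s['torque'],3),'w',round(s['width'],4),'g',round(s['grip_force'],1))
    return s,Rm
def to(x,y,z,yaw=None):
    s,Rm=st(); d=Rm.inv().apply(np.array([x,y,z])-s['position'])*100
    m=Rm.as_matrix(); y0=np.arctan2(m[1,0],m[0,0])
    print('shift cm',np.round(d,2),'az',None if yaw is None else round((-(yaw-y0)+np.pi)%(2*np.pi)-np.pi,4))
E
python3 -c "
from h import *
to(.48,-.172,.20,1.72)"
```

```text
t 2.0 p [ 0.3966 -0.2639  0.2168] yaw 1.4267 zax [ 9.e-04 -8.e-04 -1.e+00] q [-0.769 -0.008  1.775  0.     1.373 -0.625] F [ 1.24 -0.94 -0.6 ] T [-0.094 -0.105  0.017] w 0.0938 g 0.0
shift cm [10.29  6.94  1.69] az -0.2933
```

Call:
arm_command:
  steps: "5 3.5 1.7 0 0 -0.15 0;10 6.9 1.7 0 0 -0.28 0;10 6.9 1.7 0 0 -0.28 0;10 6.9 1.7 0 0 -0.28 0;10 6.9 1.7 0 0 -0.28 0"

```text
time_s: 2.5
position: [0.4785, -0.1769, 0.1994]
ee_rot: [0.659, 0.752, -0.0, -0.0]
wrist_force: [-0.3, -0.2, -0.1]
width: 0.0941
grip_force: 0.0
```

```bash
cat > m.py <<'E'
from h import *
import sys
names=sys.argv[2:]; s,Rm=st()
im=capture('wrist'); cm=camera_model('wrist')
K=np.array(cm['intrinsics']);D=np.array(cm['distortion']);Rc=np.array(cm['R']);t=np.array(cm['t'])
print('cam',np.round(-Rc.T@t,3))
cv2.imwrite('pics/%s.png'%sys.argv[1],im)
for a in names:
    n,z=a.split(':'); z=float(z)
    for r in landmark_of(n,'wrist')[:2]: print(n,'lm',np.round(r['xyz'],4),round(r['conf'],2))
    for r in masks_of(n,'wrist')[:1]:
        m=r['mask'].astype(np.uint8); c=max(cv2.findContours(m,0,1)[0],key=cv2.contourArea)
        u=cv2.undistortPoints(c.astype(np.float32),K,D)[:,0]; d=np.c_[u,np.ones(len(u))]@Rc
        C=-Rc.T@t; P=C+d*((z-C[2])/d[:,2:])
        (x,y),rad=cv2.minEnclosingCircle(P[:,:2].astype(np.float32)); e=cv2.fitEllipse(P[:,:2].astype(np.float32)*1000)
        print(n,'mask',round(r['conf'],2),m.sum(),'circle@%.3f'%z,round(x,4),round(y,4),round(rad,4),'ell',np.round(e[0],1),np.round(e[1],1),'px',c[:,0].mean(0))
E
python3 m.py w1 cap:0.026 cap_top:0.026
```

```text
t 2.5 p [ 0.4785 -0.1769  0.1994] yaw 1.702 zax [-6.e-04 -5.e-04 -1.e+00] q [-5.230e-01  8.400e-02  1.718e+00 -1.000e-03  1.340e+00 -6.540e-01] F [-0.32 -0.22 -0.14] T [-0.057 -0.036  0.018] w 0.0941 g 0.0
cam [ 0.468 -0.102  0.367]
cap lm [ 0.4788 -0.1702  0.0076] 0.62
cap mask 0.77 3576 circle@0.026 0.4774 -0.1712 0.0292 ell [ 477.4 -171.3] [55.5 57.4] px [322.38947368 208.03684211]
cap_top lm [ 0.478  -0.1699  0.0285] 0.96
cap_top lm [ 0.479  -0.1713  0.0067] 0.36
cap_top mask 0.55 3613 circle@0.026 0.4775 -0.1712 0.0293 ell [ 477.4 -171.3] [55.7 57.8] px [322.12631579 208.03157895]
```

View pics/w1.png

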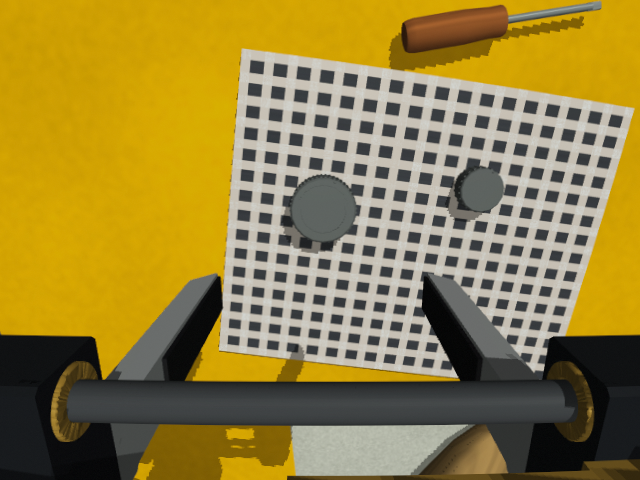

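The wide cap is at pixel (322, 208), which maps to (0.4774, -0.1712) with a fitted diameter of about 56.5 mm. That matches the given size. The small cap is at (480, 189), clear of the fingers. I'll descend now.

```bash
python3 -c "
from h import *
to(.4774,-.1712,.016)"
```

```text
t 2.75 p [ 0.478  -0.178   0.1996] yaw 1.6986 zax [ 1.e-04 -3.e-04 -1.e+00] q [-0.526  0.083  1.718 -0.     1.34  -0.654] F [-0.07 -0.35  0.12] T [-0.111 -0.112 -0.022] w 0.0937 g 0.0
shift cm [ 0.69  0.03 18.36] az None
```

Call:
arm_command:
  steps: "0.7 0 5 0 0 0 0;0.7 0 10 0 0 0 0;0.7 0 14 0 0 0 0;0.7 0 16.5 0 0 0 0;0.7 0 18.2 0 0 0 0;0.7 0 18.2 0 0 0 0;0.7 0 18.2 0 0 0 0"

```text
time_s: 3.45
position: [0.4774, -0.1707, 0.0174]
ee_rot: [0.66, 0.751, -0.0, -0.0]
wrist_force: [-0.7, -0.2, 0.0]
width: 0.0936
grip_force: 0.0
```

Run:
```python
from h import *
to(.4774,-.1712,.0165)
for i in range(3):
  im=capture('wrist'); st()
cv2.imwrite('pics/w2.png',im)
```

```text
t 3.45 p [ 0.4774 -0.1707  0.0174] yaw 1.6993 zax [-3.e-04  1.e-04 -1.e+00] q [-0.514  0.327  1.859 -0.     0.955 -0.643] F [-0.66 -0.22  0.01] T [-0.02  -0.127  0.052] w 0.0936 g 0.0
shift cm [-0.05 -0.    0.09] az None
t 3.5 p [ 0.4777 -0.1707  0.0178] yaw 1.6996 zax [ 4.e-04 -3.e-04 -1.e+00] q [-0.514  0.326  1.859 -0.     0.955 -0.643] F [-0.85  0.29 -0.02] T [-0.053 -0.057  0.027] w 0.094 g 0.0
t 3.55 p [ 0.4779 -0.1707  0.0181] yaw 1.6999 zax [ 9.e-04 -6.e-04 -1.e+00] q [-0.514  0.326  1.859 -0.     0.955 -0.643] F [-0.56 -0.21 -0.18] T [-0.021 -0.029  0.011] w 0.0938 g 0.0
t 3.6 p [ 0.478  -0.1706  0.0181] yaw 1.7001 zax [ 1.e-03 -6.e-04 -1.e+00] q [-0.513  0.326  1.859 -0.     0.955 -0.643] F [ 0.03 -0.18  0.23] T [-0.04  -0.085 -0.016] w 0.094 g 0.0
```

View pics/w2.png

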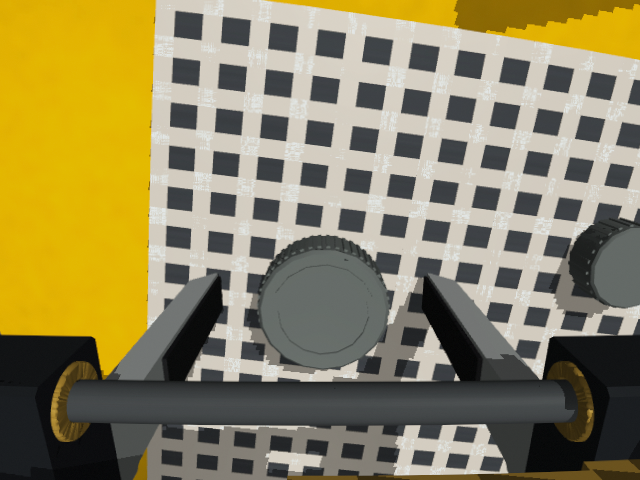

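The fingers straddle the cap, whose top circle is centred at about pixel (323, 308). I'll check the fore-aft centring from that.

Run:
```python
from h import *
cm=camera_model('wrist');K=np.array(cm['intrinsics']);D=np.array(cm['distortion']);Rc=np.array(cm['R']);t=np.array(cm['t']);C=-Rc.T@t
s,Rm=st()
for z in (.024,.027):
  for px in [(323,308),(258,305),(388,305),(324,368),(323,249)]:
    u=cv2.undistortPoints(np.array([[px]],float),K,D)[0,0]; d=Rc.T@np.r_[u,1]; P=C+d*(z-C[2])/d[2]
    print(z,px,np.round(P,4),'tool mm',np.round(Rm.inv().apply(P-s['position'])*1000,1))
```

```text
t 3.6 p [ 0.478  -0.1706  0.0181] yaw 1.7001 zax [ 1.e-03 -6.e-04 -1.e+00] q [-0.513  0.326  1.859 -0.     0.955 -0.643] F [ 0.03 -0.18  0.23] T [-0.04  -0.085 -0.016] w 0.094 g 0.0
0.024 (323, 308) [ 0.4783 -0.1706  0.024 ] tool mm [-0.1  0.3 -5.9]
0.024 (258, 305) [ 0.4506 -0.1728  0.024 ] tool mm [  1.3 -27.4  -5.9]
0.024 (388, 305) [ 0.5055 -0.1657  0.024 ] tool mm [ 1.3 28.  -5.8]
0.024 (324, 368) [ 0.4825 -0.1996  0.024 ] tool mm [-29.4   0.8  -5.8]
0.024 (323, 249) [ 0.4748 -0.1445  0.024 ] tool mm [26.2  0.3 -5.9]
0.027 (323, 308) [ 0.4781 -0.1692  0.027 ] tool mm [ 1.3  0.3 -8.9]
0.027 (258, 305) [ 0.451  -0.1714  0.027 ] tool mm [  2.7 -26.9  -8.9]
0.027 (388, 305) [ 0.5048 -0.1644  0.027 ] tool mm [ 2.6 27.4 -8.8]
0.027 (324, 368) [ 0.4822 -0.1976  0.027 ] tool mm [-27.4   0.7  -8.8]
0.027 (323, 249) [ 0.4747 -0.1436  0.027 ] tool mm [27.2  0.3 -8.9]
```

Centred within about 1 mm. I'll close, then lift.

Call:
arm_command:
  steps: "0 0 0.15 0 0 0 0;0 0 0.15 0 0 0 0.5;0 0 0.15 0 0 0 1;0 0 0.15 0 0 0 1;0 0 0.15 0 0 0 1;0 0 0.15 0 0 0 1;0 0 0.15 0 0 0 1;0 0 0.15 0 0 0 1"

```text
time_s: 4.4
position: [0.4777, -0.1699, 0.016]
ee_rot: [0.66, 0.752, 0.0, -0.0]
wrist_force: [0.9, 0.4, -0.4]
width: 0.0558
grip_force: 30.0
```

```bash
python3 -c "
from h import *
st()"
```

```text
t 4.4 p [ 0.4777 -0.1699  0.016 ] yaw 1.7008 zax [-0.e+00  1.e-04 -1.e+00] q [-0.513  0.33   1.86   0.     0.952 -0.643] F [ 0.94  0.43 -0.4 ] T [-0.046 -0.098  0.032] w 0.0558 g 30.0
```

Gripped at a width of 55.8 mm. Next I'll lift and carry it to a viewpoint near the jar.

Call:
arm_command:
  steps: "0 0 -3 0 0 0 1;0 0 -8 0 0 0 1;0 0 -13 0 0 0 1;3 2 -17 0 0 0 1;8 4 -20 0 0 -0.1 1;12 6 -21.5 0 0 -0.2 1;16 9 -21.5 0 0 -0.35 1;20 11.5 -21.5 0 0 -0.45 1"

```text
time_s: 5.2
position: [0.5635, 0.0372, 0.2326]
ee_rot: [0.473, 0.881, 0.001, 0.002]
wrist_force: [0.9, -1.0, -1.1]
width: 0.0559
grip_force: 30.0
```

```bash
python3 -c "
from h import *
to(.611,.155,.23,2.3)"
```

```text
t 5.2 p [0.5635 0.0372 0.2326] yaw 2.1552 zax [ 3.4e-03 -5.0e-04 -1.0e+00] q [-0.087  0.17   1.551 -0.     1.417 -0.672] F [ 0.91 -0.99 -1.1 ] T [-0.009 -0.109  0.02 ] w 0.0559 g 30.0
shift cm [ 7.2  10.46  0.27] az -0.1448
```

Call:
arm_command:
  steps: "2.5 3.5 0.2 0 0 -0.07 1;5 7 0.2 0 0 -0.14 1;7 10 0.2 0 0 -0.14 1;7 10 0.2 0 0 -0.14 1;7 10 0.2 0 0 -0.14 1;7 10 0.2 0 0 -0.14 1"

```text
time_s: 5.8
position: [0.607, 0.148, 0.2285]
ee_rot: [0.413, 0.911, -0.001, -0.0]
wrist_force: [-0.3, -0.5, -0.8]
width: 0.0558
grip_force: 30.0
```

```bash
python3 m.py w3 jar_mouth:0.112 jar:0.112 cap:.26
```

```text
t 5.8 p [0.607  0.148  0.2285] yaw 2.2899 zax [-1.e-03 -7.e-04 -1.e+00] q [ 1.010e-01  3.030e-01  1.397e+00 -1.000e-03  1.443e+00 -6.180e-01] F [-0.31 -0.54 -0.82] T [ 0.009 -0.179 -0.011] w 0.0558 g 30.0
cam [0.557 0.205 0.396]
jar_mouth lm [0.5797 0.1959 0.1135] 0.56
jar_mouth mask 0.93 12159 circle@0.112 0.573 0.197 0.052 ell [573.4 197.2] [78.1 95.4] px [333.27363184 146.08457711]
jar lm [0.5795 0.1912 0.0007] 0.8
jar lm [0.6123 0.1489 0.2195] 0.26
jar mask 0.93 11918 circle@0.112 0.573 0.1978 0.0512 ell [573.1 197.6] [77.4 94.3] px [333.31658291 145.35427136]
cap lm [0.6079 0.1467 0.2153] 0.76
cap mask 0.96 14057 circle@0.260 0.5988 0.156 0.0266 ell [599.3 156.2] [47.1 52.9] px [321.69109948 305.53403141]
```

View pics/w3.png

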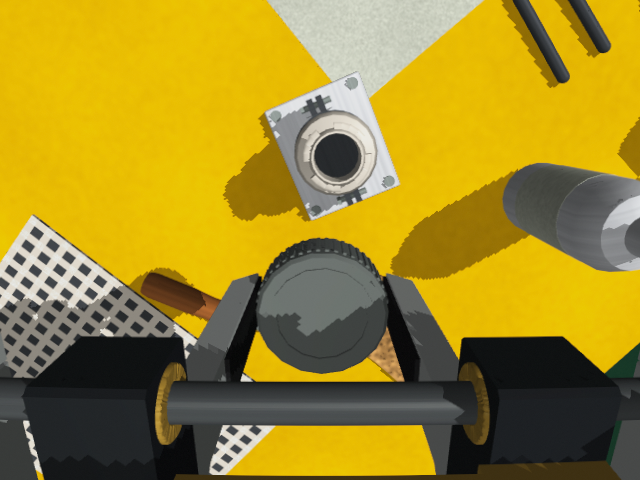

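The jar is in the clamp with its dark mouth at about (337, 155), and the held cap's top is centred near (322, 308). I'll fit the mouth circle and the clamp yaw, and view an enlarged crop.

Run:
```python
from h import *
im=cv2.imread('pics/w3.png'); s,Rm=st()
cm=camera_model('wrist');K=np.array(cm['intrinsics']);D=np.array(cm['distortion']);Rc=np.array(cm['R']);t=np.array(cm['t']);C=-Rc.T@t
def proj(px,z):
    u=cv2.undistortPoints(np.array(px,np.float32).reshape(-1,1,2),K,D)[:,0]; d=np.c_[u,np.ones(len(u))]@Rc
    return C+d*((z-C[2])/d[:,2:])
g=cv2.cvtColor(im,cv2.COLOR_BGR2GRAY); m=((g<70)*255).astype(np.uint8); k=np.zeros_like(m); k[115:195,300:375]=255; m&=k
n,l,stt,ce=cv2.connectedComponentsWithStats(m); i=l[155,337]; print('hole area',stt[i],ce[i])
c=cv2.findContours((l==i).astype(np.uint8),0,1)[0][0]; P=proj(c,.112)*1000
print('hole',cv2.fitEllipse(P[:,:2].astype(np.float32)))
pl=proj([(265,112),(356,71),(399,184),(311,220)],.02)
print(np.round(pl,3), [round(np.degrees(np.arctan2(*(pl[(j+1)%4]-pl[j])[1::-1])),1) for j in range(4)])
for z in (.2365,):
  P=proj([(257,310),(388,310),(322,373),(322,250)],z); print(np.round(Rm.inv().apply(P-s['position'])*1000,1))
crop=cv2.resize(im[60:230,250:420],(600,600),interpolation=cv2.INTER_CUBIC); cv2.imwrite('pics/c3.png',crop)
```

```text
t 6.15 p [0.6075 0.1483 0.2291] yaw 2.2897 zax [ 3.e-04  0.e+00 -1.e+00] q [ 0.101  0.303  1.396 -0.     1.443 -0.618] F [-0.88  0.03 -0.84] T [-0.046 -0.149 -0.003] w 0.0557 g 30.0
hole area [ 315  134   44   44 1494] [336.36278447 155.1064257 ]
hole ((578.477783203125, 195.88818359375), (28.564096450805664, 29.08230209350586), 143.73348999023438)
[[0.513 0.18  0.02 ]
 [0.55  0.257 0.02 ]
 [0.646 0.211 0.02 ]
 [0.607 0.133 0.02 ]] [np.float64(64.4), np.float64(-25.8), np.float64(-116.1), np.float64(153.4)]
[[ -0.1 -27.8  -7.4]
 [ -0.1  27.7  -7.4]
 [-30.7  -0.3  -7.4]
 [ 26.5  -0.3  -7.4]]
```

View pics/c3.png

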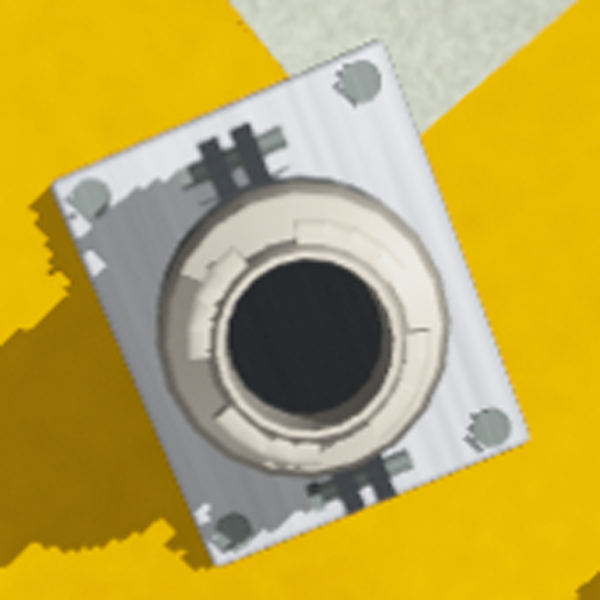

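The clamp plate's edges give a jar yaw of about -26° (mod 90), and the mouth is at about (0.579–0.580, 0.1958). Clearance is tight, so I'll fit the held cap and the rim more carefully in the same frame.

Run:
```python
from h import *
from scipy.optimize import least_squares
im=capture('wrist'); s,Rm=st()
cm=camera_model('wrist');K=np.array(cm['intrinsics']);D=np.array(cm['distortion']);Rc=np.array(cm['R']);t=np.array(cm['t']);C=-Rc.T@t
def proj(px,z):
    u=cv2.undistortPoints(np.array(px,np.float32).reshape(-1,1,2),K,D)[:,0]; d=np.c_[u,np.ones(len(u))]@Rc
    return C+d*((z-C[2])/d[:,2:])
def fit(P): 
    f=least_squares(lambda v:np.hypot(P[:,0]-v[0],P[:,1]-v[1])-v[2],[P[:,0].mean(),P[:,1].mean(),20],loss='soft_l1',f_scale=.3); return np.round(f.x,2),round(np.sqrt(np.mean(f.fun**2)),2)
m=masks_of('cap','wrist')[0]['mask'].astype(np.uint8)
c=max(cv2.findContours(m,0,1)[0],key=cv2.contourArea)[:,0]; c=c[c[:,1]>312]
print('cap arc',len(c),c.min(0),c.max(0))
for h in (.006,.008,.010):
    P=Rm.inv().apply(proj(c,s['position'][2]+h)-s['position'])*1000
    print(h,'cap tool x,y,r',fit(P))
# rim outer: radial search for edge bright->gap from hole centre
g=cv2.GaussianBlur(cv2.cvtColor(im,cv2.COLOR_BGR2GRAY),(3,3),0).astype(float)
c0=np.array([338,156.5]);pts_i=[];rows=[]
for a in np.radians(np.arange(0,360,5)):
    r=np.arange(17,36,.5); x=c0[0]+r*np.cos(a);y=c0[1]+r*np.sin(a)
    v=cv2.remap(g.astype(np.float32),x.astype(np.float32)[None],y.astype(np.float32)[None],1)[0]
    rows.append(v); d=np.diff(v); j=np.argmax(d[:20]); pts_i.append((x[j],y[j]))
P=proj(pts_i,.112)*1000; print('inner rim',fit(P)); 
pol=np.array(rows,np.uint8); cv2.imwrite('pics/pol.png',cv2.resize(pol,(600,576),interpolation=cv2.INTER_NEAREST))
big=cv2.resize(im[105:205,288:388],(600,600),interpolation=cv2.INTER_CUBIC)
def pix(X): return cv2.projectPoints(np.array(X,float).reshape(-1,3),cv2.Rodrigues(Rc)[0],t,K,D)[0].reshape(-1,2)
for cx,cy,col in ((.580,.1955,(0,0,255)),):
    th=np.linspace(0,2*np.pi,60)
    for rr in (.020,.024):
        q=(pix(np.c_[cx+rr*np.cos(th),cy+rr*np.sin(th),np.full(60,.112 if rr<.022 else .110)])-[288,105])*6
        cv2.polylines(big,[q.astype(np.int32)],True,col,1)
cv2.imwrite('pics/big.png',big)
```

```text
t 6.2 p [0.6075 0.1484 0.229 ] yaw 2.2899 zax [ 2.e-04  0.e+00 -1.e+00] q [ 0.101  0.303  1.396 -0.     1.443 -0.618] F [-0.12 -0.58 -0.48] T [ 0.006 -0.111 -0.004] w 0.056 g 30.0Traceback (most recent call last):
  File "<stdin>", line 10, in <module>
IndexError: list index out of range
```

```bash
cat > fit.py <<'E'
from h import *
from scipy.optimize import least_squares
im=capture('wrist'); s,Rm=st()
cm=camera_model('wrist');K=np.array(cm['intrinsics']);D=np.array(cm['distortion']);Rc=np.array(cm['R']);t=np.array(cm['t']);C=-Rc.T@t
def proj(px,z):
    u=cv2.undistortPoints(np.array(px,np.float32).reshape(-1,1,2),K,D)[:,0]; d=np.c_[u,np.ones(len(u))]@Rc
    return C+d*((z-C[2])/d[:,2:])
def fit(P): 
    f=least_squares(lambda v:np.hypot(P[:,0]-v[0],P[:,1]-v[1])-v[2],[P[:,0].mean(),P[:,1].mean(),20],loss='soft_l1',f_scale=.3); return np.round(f.x,2),round(np.sqrt(np.mean(f.fun**2)),2)
ms=masks_of('cap','wrist') or masks_of('cap_top','wrist')
if ms:
    c=max(cv2.findContours(ms[0]['mask'].astype(np.uint8),0,1)[0],key=cv2.contourArea)[:,0]; c=c[c[:,1]>312]
    print('cap arc',len(c),c.min(0),c.max(0))
    for h in (.006,.008,.010):
        P=Rm.inv().apply(proj(c,s['position'][2]+h)-s['position'])*1000
        print(h,'cap tool x,y,r',fit(P))
g=cv2.GaussianBlur(cv2.cvtColor(im,cv2.COLOR_BGR2GRAY),(3,3),0).astype(np.float32)
c0=np.array([338,156.5]);pts=[]
for a in np.radians(np.arange(0,360,5)):
    r=np.arange(17,30,.5); x=(c0[0]+r*np.cos(a)).astype(np.float32);y=(c0[1]+r*np.sin(a)).astype(np.float32)
    j=np.argmax(np.diff(cv2.remap(g,x[None],y[None],1)[0])); pts.append((x[j],y[j]))
print('inner rim',fit(proj(pts,.112)*1000))
big=cv2.resize(im[105:205,288:388],(600,600),interpolation=cv2.INTER_CUBIC)
th=np.linspace(0,2*np.pi,60)
for rr,z in ((.020,.112),(.024,.110)):
    X=np.c_[.580+rr*np.cos(th),.1955+rr*np.sin(th),np.full(60,z)]
    q=(cv2.projectPoints(X,cv2.Rodrigues(Rc)[0],t,K,D)[0].reshape(-1,2)-[288,105])*6
    cv2.polylines(big,[q.astype(np.int32)],True,(0,0,255),1)
cv2.imwrite('pics/big.png',big)
E
python3 fit.py
```

```text
t 6.3 p [0.6075 0.1487 0.2289] yaw 2.2904 zax [ 1.e-04  0.e+00 -1.e+00] q [ 0.102  0.303  1.396 -0.     1.443 -0.618] F [ 0.52 -0.19 -0.63] T [-0.005 -0.119 -0.015] w 0.0555 g 30.0
cap arc 178 [257 313] [388 373]
0.006 cap tool x,y,r (array([-3.65, -0.26, 27.86]), np.float64(0.21))
0.008 cap tool x,y,r (array([-2.66, -0.26, 27.52]), np.float64(0.21))
0.01 cap tool x,y,r (array([-1.67, -0.26, 27.17]), np.float64(0.21))
inner rim (array([579.13, 195.28,  15.77]), np.float64(0.76))
```

View pics/big.png

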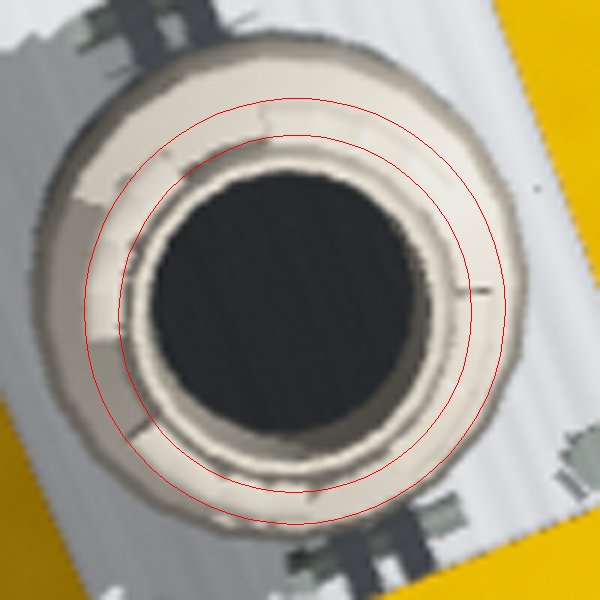

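In the overlay the rim ring is centred about 7 px left of my red circle in the 6x crop, at roughly (288, 313) in the crop. With the inner-rim fit that puts the jar at about (0.5793, 0.1952). The held cap sits about 1.5 mm toward -x in the tool frame, so I'll compensate for that and go above the mouth.

```bash
python3 -c "
from h import *
to(.5783,.1963,.140)"
```

```text
t 6.35 p [0.6075 0.1488 0.2289] yaw 2.2906 zax [ 1.e-04  0.e+00 -1.e+00] q [ 0.102  0.303  1.395  0.     1.443 -0.618] F [-0.22  0.06 -0.25] T [-0.066 -0.107  0.009] w 0.0558 g 30.0
shift cm [5.49 0.93 8.89] az None
```

Call:
arm_command:
  steps: "2.5 0.4 0 0 0 0 1;5 0.9 0 0 0 0 1;5.5 0.9 1 0 0 0 1;5.5 0.9 4 0 0 0 1;5.5 0.9 7 0 0 0 1;5.5 0.9 8.5 0 0 0 1;5.5 0.9 8.8 0 0 0 1;5.5 0.9 8.8 0 0 0 1"

```text
time_s: 7.15
position: [0.5782, 0.1959, 0.1406]
ee_rot: [0.413, 0.911, -0.0, -0.0]
wrist_force: [0.3, 0.1, 0.6]
width: 0.0559
grip_force: 30.0
```

```bash
python3 -c "
from h import *
for i in range(3):
  to(.5783,.1963,.140); im=capture('scene')
cv2.imwrite('pics/s1.png',im)
cm=camera_model('scene');X=cv2.projectPoints(np.array([[.579,.195,.112]]),cv2.Rodrigues(np.array(cm['R']))[0],np.array(cm['t']),np.array(cm['intrinsics']),np.array(cm['distortion']))[0].ravel();print(X)
x,y=X.astype(int);cv2.imwrite('pics/s1c.png',cv2.resize(im[max(0,y-60):y+60,max(0,x-60):x+60],(600,600),interpolation=2))
"
```

```text
t 7.15 p [0.5782 0.1959 0.1406] yaw 2.2904 zax [-5.e-04 -2.e-04 -1.e+00] q [ 0.185  0.349  1.524 -0.     1.269 -0.535] F [0.32 0.13 0.55] T [-0.005 -0.086 -0.044] w 0.0559 g 30.0
shift cm [0.02 0.04 0.06] az None
t 7.2 p [0.579  0.1961 0.1418] yaw 2.2905 zax [ 1.7e-03  2.0e-04 -1.0e+00] q [ 0.185  0.348  1.523 -0.     1.269 -0.535] F [0.19 0.09 0.27] T [-0.033 -0.114 -0.026] w 0.0561 g 30.0
shift cm [ 0.06 -0.04  0.18] az None
t 7.25 p [0.5794 0.1963 0.1424] yaw 2.2905 zax [ 2.9e-03  5.0e-04 -1.0e+00] q [ 0.185  0.348  1.522 -0.     1.269 -0.534] F [-0.1  -0.24 -0.35] T [ 0.032 -0.186  0.034] w 0.056 g 30.0
shift cm [ 0.07 -0.08  0.24] az None
[363.93015933 189.79821155]
```

View pics/s1c.png

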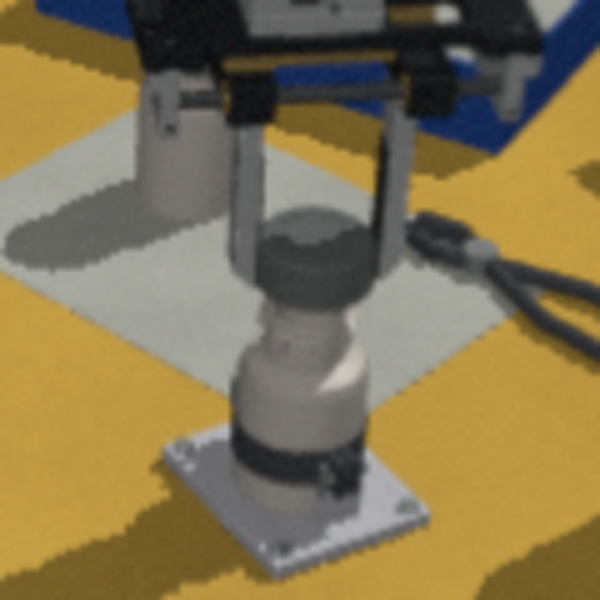

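The scene crop shows the cap hovering squarely over the jar neck. I'll lower it gently.

Call:
arm_command:
  steps: "0 0 0.3 0 0 0 1;0 0 0.6 0 0 0 1;0 0 0.9 0 0 0 1;0 0 1.1 0 0 0 1;0 0 1.2 0 0 0 1;0 0 1.2 0 0 0 1"

```text
time_s: 7.9
position: [0.5778, 0.1962, 0.1285]
ee_rot: [0.413, 0.911, -0.0, -0.0]
wrist_force: [0.8, 0.7, -0.6]
width: 0.0558
grip_force: 30.0
```

```bash
python3 -c "
from h import *
st()"
```

```text
t 7.9 p [0.5778 0.1962 0.1285] yaw 2.2908 zax [-6.e-04 -1.e-04 -1.e+00] q [ 0.186  0.362  1.535  0.     1.246 -0.534] F [ 0.83  0.73 -0.62] T [-0.003 -0.096 -0.023] w 0.0558 g 30.0
```

Call:
arm_command:
  steps: "0 0 0.1 0 0 0 1;0 0 0.2 0 0 0 1;0 0 0.2 0 0 0 1"

```text
time_s: 8.2
position: [0.5779, 0.1962, 0.1267]
ee_rot: [0.413, 0.911, -0.0, -0.0]
wrist_force: [0.1, 0.3, -0.9]
width: 0.056
grip_force: 30.0
```

Call:
arm_command:
  steps: "0 0 0.1 0 0 0 1;0 0 0.1 0 0 0 1;0 0 0.1 0 0 0 1"

```text
time_s: 8.5
position: [0.578, 0.1962, 0.1258]
ee_rot: [0.413, 0.911, -0.0, -0.0]
wrist_force: [0.8, -0.4, -0.5]
width: 0.0559
grip_force: 30.0
```

Call:
arm_command:
  steps: "0 0 0.1 0 0 0 1;0 0 0.1 0 0 0 1;0 0 0.1 0 0 0 1"

```text
time_s: 8.8
position: [0.5779, 0.1963, 0.1248]
ee_rot: [0.413, 0.911, -0.0, -0.0]
wrist_force: [-0.7, -0.7, 0.1]
width: 0.056
grip_force: 30.0
```

```bash
python3 -c "
from h import *
st()"
```

```text
t 8.8 p [0.5779 0.1963 0.1248] yaw 2.2908 zax [-2.e-04 -0.e+00 -1.e+00] q [ 0.186  0.366  1.537  0.     1.238 -0.534] F [-0.7  -0.74  0.07] T [-0.025 -0.157  0.045] w 0.056 g 30.0
```

Call:
arm_command:
  steps: "0 0 0.05 0 0 0 1;0 0 0.1 0 0 0 1;0 0 0.1 0 0 0 1"

```text
time_s: 9.1
position: [0.5779, 0.1962, 0.1237]
ee_rot: [0.413, 0.911, -0.0, -0.0]
wrist_force: [-0.3, -0.3, 0.6]
width: 0.0556
grip_force: 30.0
```

Call:
arm_command:
  steps: "0 0 0.05 0 0 0 1;0 0 0.1 0 0 0 1;0 0 0.1 0 0 0 1"

```text
time_s: 9.4
position: [0.578, 0.1962, 0.1229]
ee_rot: [0.413, 0.911, 0.0, 0.0]
wrist_force: [0.1, 0.1, -1.0]
width: 0.0564
grip_force: 30.0
```

```bash
python3 -c "
from h import *
st()"
```

```text
t 9.4 p [0.578  0.1962 0.1229] yaw 2.2907 zax [ 1.e-04  0.e+00 -1.e+00] q [ 0.186  0.368  1.539  0.     1.235 -0.534] F [ 0.08  0.09 -1.03] T [-0.016 -0.083  0.015] w 0.0564 g 30.0
```

Call:
arm_command:
  steps: "0 0 0.05 0 0 0 1;0 0 0.1 0 0 0 1;0 0 0.1 0 0 0 1"

```text
time_s: 9.7
position: [0.5781, 0.1962, 0.1222]
ee_rot: [0.413, 0.911, 0.0, 0.0]
wrist_force: [-0.2, -0.9, 2.2]
width: 0.0556
grip_force: 30.0
```

Call:
arm_command:
  steps: "0 0 0.05 0 0 0 1;0 0 0.1 0 0 0 1;0 0 0.1 0 0 0 1"

```text
time_s: 10.0
position: [0.5782, 0.1964, 0.1209]
ee_rot: [0.412, 0.911, 0.0, 0.0]
wrist_force: [0.4, 0.3, 0.9]
width: 0.0558
grip_force: 30.0
```

```bash
python3 -c "
from h import *
st()"
```

```text
t 10.0 p [0.5782 0.1964 0.1209] yaw 2.2913 zax [ 5.e-04  2.e-04 -1.e+00] q [ 0.186  0.37   1.54   0.     1.231 -0.535] F [0.36 0.31 0.9 ] T [ 0.043 -0.092  0.216] w 0.0558 g 30.0
```

Call:
arm_command:
  steps: "0 0 0 0 0 0 1;0 0 0 0 0 0 1"

```text
time_s: 10.2
position: [0.5782, 0.1964, 0.1209]
ee_rot: [0.413, 0.911, 0.0, 0.0]
wrist_force: [0.5, -0.1, 1.6]
width: 0.0557
grip_force: 30.0
```

```bash
python3 -c "
from h import *
st()"
```

```text
t 10.2 p [0.5782 0.1964 0.1209] yaw 2.291 zax [ 4.e-04  2.e-04 -1.e+00] q [ 0.186  0.37   1.54   0.     1.231 -0.534] F [ 0.47 -0.14  1.58] T [ 0.034 -0.097  0.294] w 0.0557 g 30.0
```

A +0.29 N·m moment about world z has appeared, so a bevelled edge is pushing the cap anticlockwise and the gap is close that way. I'll ease it anticlockwise in small amounts.

Call:
arm_command:
  steps: "0 0 0 0 0 -0.03 1;0 0 0 0 0 -0.06 1;0 0 0 0 0 -0.06 1"

```text
time_s: 10.5
position: [0.5775, 0.1961, 0.1203]
ee_rot: [0.385, 0.923, -0.0, -0.0]
wrist_force: [0.5, -0.6, -1.1]
width: 0.0558
grip_force: 30.0
```

```bash
python3 -c "
from h import *
st()"
```

```text
t 10.5 p [0.5775 0.1961 0.1203] yaw 2.3514 zax [-1.1e-03 -3.0e-04 -1.0e+00] q [ 0.186  0.371  1.541 -0.     1.231 -0.595] F [ 0.53 -0.59 -1.09] T [ 0.001 -0.175 -0.019] w 0.0558 g 30.0
```

The moment is gone and the cap is lower. I'll go down gently and feel for the disc.

Call:
arm_command:
  steps: "0 0 0.05 0 0 0 1;0 0 0.1 0 0 0 1;0 0 0.1 0 0 0 1"

```text
time_s: 10.8
position: [0.5778, 0.1962, 0.1196]
ee_rot: [0.385, 0.923, -0.0, -0.0]
wrist_force: [-0.1, -0.1, -0.7]
width: 0.056
grip_force: 30.0
```

```bash
python3 -c "
from h import *
st()"
```

```text
t 10.8 p [0.5778 0.1962 0.1196] yaw 2.3506 zax [-4.e-04 -1.e-04 -1.e+00] q [ 0.186  0.371  1.541 -0.     1.229 -0.594] F [-0.08 -0.11 -0.74] T [-0.071 -0.155 -0.019] w 0.056 g 30.0
```

Call:
arm_command:
  steps: "0 0 0.05 0 0 0 1;0 0 0.1 0 0 0 1;0 0 0.1 0 0 0 1"

```text
time_s: 11.1
position: [0.5779, 0.1962, 0.1187]
ee_rot: [0.385, 0.923, -0.0, -0.0]
wrist_force: [0.1, -0.0, -0.1]
width: 0.0556
grip_force: 30.0
```

```bash
python3 -c "
from h import *
st()"
```

```text
t 11.1 p [0.5779 0.1962 0.1187] yaw 2.3508 zax [-2.e-04 -0.e+00 -1.e+00] q [ 0.186  0.372  1.542 -0.     1.227 -0.594] F [ 0.09 -0.01 -0.11] T [ 0.027 -0.123 -0.058] w 0.0556 g 30.0
```

The lugs have dropped into the gaps: the cap is over 3 mm below first contact with no force. Now I'll press against the spring.

Call:
arm_command:
  steps: "0 0 0.1 0 0 0 1;0 0 0.2 0 0 0 1;0 0 0.2 0 0 0 1"

```text
time_s: 11.4
position: [0.578, 0.1963, 0.1169]
ee_rot: [0.385, 0.923, 0.0, 0.0]
wrist_force: [-0.7, 0.1, 0.4]
width: 0.0561
grip_force: 30.0
```

Call:
arm_command:
  steps: "0 0 0.1 0 0 0 1;0 0 0.2 0 0 0 1;0 0 0.2 0 0 0 1;0 0 0.2 0 0 0 1"

```text
time_s: 11.8
position: [0.5781, 0.1963, 0.1154]
ee_rot: [0.385, 0.923, 0.0, 0.0]
wrist_force: [-2.0, -0.8, 3.7]
width: 0.0556
grip_force: 30.0
```

```bash
python3 -c "
from h import *
st()"
```

```text
t 11.8 p [0.5781 0.1963 0.1154] yaw 2.3509 zax [ 3.e-04  0.e+00 -1.e+00] q [ 0.186  0.376  1.544 -0.     1.221 -0.594] F [-1.98 -0.77  3.7 ] T [-0.079  0.163 -0.   ] w 0.0556 g 30.0
```

The spring is engaged at 3.7 N, about as the slack point predicts. I'll press further and ease the tool a touch sideways.

Call:
arm_command:
  steps: "0 -0.03 0.1 0 0 0 1;0 -0.03 0.2 0 0 0 1;0 -0.03 0.25 0 0 0 1;0 -0.03 0.25 0 0 0 1;0 -0.03 0.25 0 0 0 1"

```text
time_s: 12.3
position: [0.5781, 0.1963, 0.1136]
ee_rot: [0.385, 0.923, 0.0, 0.0]
wrist_force: [-2.9, -0.3, 7.9]
width: 0.0557
grip_force: 30.0
```

```bash
python3 -c "
from h import *
st()"
```

```text
t 12.3 p [0.5781 0.1963 0.1136] yaw 2.3509 zax [ 1.e-03  4.e-04 -1.e+00] q [ 0.186  0.378  1.546  0.     1.216 -0.595] F [-2.91 -0.3   7.95] T [-0.026  0.376 -0.02 ] w 0.0557 g 30.0
```

Call:
arm_command:
  steps: "0.02 -0.03 0.08 0 0 0 1;0.02 -0.04 0.14 0 0 0 1;0.02 -0.04 0.14 0 0 0 1;0.02 -0.04 0.14 0 0 0 1"

```text
time_s: 12.7
position: [0.5781, 0.1963, 0.1129]
ee_rot: [0.385, 0.923, 0.001, 0.001]
wrist_force: [-3.7, -0.3, 11.1]
width: 0.0558
grip_force: 30.0
```

```bash
python3 -c "
from h import *
st()"
```

```text
t 12.7 p [0.5781 0.1963 0.1129] yaw 2.3509 zax [ 2.e-03  7.e-04 -1.e+00] q [ 0.185  0.378  1.548  0.     1.214 -0.595] F [-3.7  -0.35 11.07] T [-0.064  0.454 -0.017] w 0.0558 g 30.0
```

It reads 11 N, right around the teeth-passing depth. I'll begin the clockwise turn with a little more press.

Call:
arm_command:
  steps: "0 0 0.06 0 0 0.05 1;0 0 0.08 0 0 0.1 1;0 0 0.08 0 0 0.15 1;0 0 0.08 0 0 0.2 1"

```text
time_s: 13.1
position: [0.5797, 0.1963, 0.1129]
ee_rot: [0.476, 0.879, 0.002, 0.002]
wrist_force: [-0.4, -0.7, 9.8]
width: 0.0554
grip_force: 30.0
```

```bash
python3 -c "
from h import *
st()"
```

```text
t 13.1 p [0.5797 0.1963 0.1129] yaw 2.1489 zax [ 0.0056  0.001  -1.    ] q [ 0.185  0.379  1.547 -0.     1.21  -0.393] F [-0.41 -0.7   9.78] T [-0.016  0.087  0.042] w 0.0554 g 30.0
```

It turned 0.2 rad freely, with the lug moving within its gap. I'll press slightly more and continue.

Call:
arm_command:
  steps: "0 0 0.08 0 0 0 1;0 0 0.08 0 0 0.05 1;0 0 0.08 0 0 0.1 1;0 0 0.08 0 0 0.15 1"

```text
time_s: 13.5
position: [0.5799, 0.1963, 0.1124]
ee_rot: [0.541, 0.841, 0.002, 0.002]
wrist_force: [-0.5, -0.5, 11.1]
width: 0.056
grip_force: 30.0
```

```bash
python3 -c "
from h import *
st()"
```

```text
t 13.5 p [0.5799 0.1963 0.1124] yaw 1.9989 zax [ 0.0062  0.001  -1.    ] q [ 0.185  0.379  1.547 -0.     1.209 -0.243] F [-0.45 -0.48 11.12] T [-0.076  0.09   0.073] w 0.056 g 30.0
```

Call:
arm_command:
  steps: "0 0 0.02 0 0 0.06 1;0 0 0.02 0 0 0.12 1;0 0 0.02 0 0 0.18 1;0 0 0.02 0 0 0.24 1;0 0 0.02 0 0 0.3 1"

```text
time_s: 14.0
position: [0.5804, 0.1962, 0.1124]
ee_rot: [0.661, 0.751, 0.003, 0.002]
wrist_force: [0.7, 0.6, 10.9]
width: 0.0557
grip_force: 30.0
```

```bash
python3 -c "
from h import *
st()"
```

```text
t 14.0 p [0.5804 0.1962 0.1124] yaw 1.6984 zax [ 7.1e-03  9.0e-04 -1.0e+00] q [ 0.185  0.38   1.547 -0.     1.208  0.058] F [ 0.73  0.62 10.88] T [-0.148  0.053  0.097] w 0.0557 g 30.0
```

Call:
arm_command:
  steps: "0 0 0.02 0 0 0.04 1;0 0 0.02 0 0 0.08 1;0 0 0.02 0 0 0.08 1"

```text
time_s: 14.3
position: [0.5805, 0.1962, 0.1123]
ee_rot: [0.689, 0.724, 0.003, 0.002]
wrist_force: [-0.4, -0.0, 11.3]
width: 0.0557
grip_force: 30.0
```

```bash
python3 -c "
from h import *
st()"
```

```text
t 14.3 p [0.5805 0.1962 0.1123] yaw 1.6201 zax [ 0.0074  0.001  -1.    ] q [ 0.185  0.38   1.547 -0.     1.208  0.136] F [-4.100e-01 -1.000e-02  1.129e+01] T [-0.181 -0.001 -0.058] w 0.0557 g 30.0
```

Call:
arm_command:
  steps: "0 0 0 0 0 0.03 1;0 0 0 0 0 0.03 1"

```text
time_s: 14.5
position: [0.5805, 0.1962, 0.1123]
ee_rot: [0.7, 0.714, 0.003, 0.002]
wrist_force: [0.4, -0.5, 11.0]
width: 0.0559
grip_force: 30.0
```

```bash
python3 -c "
from h import *
st()"
```

```text
t 14.5 p [0.5805 0.1962 0.1123] yaw 1.5904 zax [ 0.0074  0.001  -1.    ] q [ 0.185  0.38   1.547 -0.     1.208  0.166] F [ 0.43 -0.46 11.04] T [-0.154  0.076  0.029] w 0.0559 g 30.0
```

Call:
arm_command:
  steps: "0 0 0 0 0 0.03 1;0 0 0 0 0 0.03 1"

```text
time_s: 14.7
position: [0.5803, 0.1962, 0.1123]
ee_rot: [0.711, 0.704, 0.003, 0.002]
wrist_force: [-0.2, -0.6, 12.0]
width: 0.056
grip_force: 30.0
```

```bash
python3 -c "
from h import *
st()"
```

```text
t 14.7 p [0.5803 0.1962 0.1123] yaw 1.5608 zax [ 7.e-03  9.e-04 -1.e+00] q [ 0.185  0.38   1.547 -0.     1.208  0.195] F [-0.23 -0.56 11.96] T [-0.207  0.171  0.081] w 0.056 g 30.0
```

Call:
arm_command:
  steps: "0 0 0 0 0 0.03 1;0 0 0 0 0 0.03 1"

```text
time_s: 14.9
position: [0.58, 0.1964, 0.1122]
ee_rot: [0.721, 0.693, 0.003, 0.002]
wrist_force: [-0.3, 0.1, 11.4]
width: 0.0558
grip_force: 30.0
```

```bash
python3 -c "
from h import *
st()"
```

```text
t 14.9 p [0.58   0.1964 0.1122] yaw 1.5315 zax [ 6.3e-03  9.0e-04 -1.0e+00] q [ 0.185  0.38   1.547 -0.     1.209  0.225] F [-0.26  0.09 11.44] T [-0.145  0.297  0.328] w 0.0558 g 30.0
```

Call:
arm_command:
  steps: "0 0 0 0 0 0.01 1;0 0 0 0 0 0.01 1"

```text
time_s: 15.1
position: [0.5799, 0.1964, 0.1122]
ee_rot: [0.724, 0.69, 0.003, 0.002]
wrist_force: [-1.6, -0.7, 11.9]
width: 0.0558
grip_force: 30.0
```

```bash
python3 -c "
from h import *
st()"
```

```text
t 15.1 p [0.5799 0.1964 0.1122] yaw 1.5221 zax [ 6.2e-03  9.0e-04 -1.0e+00] q [ 0.185  0.38   1.547 -0.     1.209  0.234] F [-1.62 -0.71 11.9 ] T [-0.121  0.322  0.426] w 0.0558 g 30.0
```

The moment reaches 0.43 N·m and climbs steeply after 47°, so this is the stop. I'll relieve the twist and let the spring raise the cap into its notches.

Call:
arm_command:
  steps: "0 0 0 0 0 -0.03 1;0 0 -0.1 0 0 -0.03 1;0 0 -0.2 0 0 -0.03 1;0 0 -0.3 0 0 -0.03 1;0 0 -0.3 0 0 -0.03 1"

```text
time_s: 15.6
position: [0.5798, 0.1965, 0.1141]
ee_rot: [0.714, 0.7, 0.003, 0.002]
wrist_force: [0.6, -0.2, 7.3]
width: 0.0555
grip_force: 30.0
```

```bash
python3 -c "
from h import *
st()"
```

```text
t 15.6 p [0.5798 0.1965 0.1141] yaw 1.5509 zax [ 0.006   0.0013 -1.    ] q [0.185 0.377 1.546 0.    1.212 0.205] F [ 0.59 -0.16  7.26] T [ 0.036 -0.166  0.032] w 0.0555 g 30.0
```

Call:
arm_command:
  steps: "0 0 -0.1 0 0 0 1;0 0 -0.2 0 0 0 1;0 0 -0.25 0 0 0 1;0 0 -0.25 0 0 0 1"

```text
time_s: 16.0
position: [0.5789, 0.1964, 0.1153]
ee_rot: [0.714, 0.7, 0.002, 0.001]
wrist_force: [3.5, 1.7, 4.5]
width: 0.056
grip_force: 30.0
```

```bash
python3 -c "
from h import *
st()"
```

```text
t 16.0 p [0.5789 0.1964 0.1153] yaw 1.5508 zax [ 0.0036  0.0011 -1.    ] q [0.185 0.376 1.545 0.    1.217 0.205] F [3.52 1.68 4.52] T [ 0.295 -0.748  0.068] w 0.056 g 30.0
```

Call:
arm_command:
  steps: "0 0 -0.1 0 0 0 1;0 0 -0.2 0 0 0 1;0 0 -0.2 0 0 0 1"

```text
time_s: 16.3
position: [0.5787, 0.1963, 0.1156]
ee_rot: [0.714, 0.7, 0.002, 0.001]
wrist_force: [7.2, 3.2, -2.4]
width: 0.0559
grip_force: 30.0
```

```bash
python3 -c "
from h import *
st()"
```

```text
t 16.3 p [0.5787 0.1963 0.1156] yaw 1.5509 zax [ 0.0032  0.0011 -1.    ] q [0.185 0.375 1.545 0.    1.218 0.205] F [ 7.23  3.18 -2.44] T [ 0.486 -1.416  0.07 ] w 0.0559 g 30.0
```

The cap won't rise: z is held at 0.1156 and the wrist reads a net downward pull, so it's locked. I'll take the side strain off, then release.

Call:
arm_command:
  steps: "0.04 0.1 0.05 0 0 0 1;0.05 0.15 0.1 0 0 0 1;0.05 0.15 0.1 0 0 0 1;0.05 0.15 0.1 0 0 0 1"

```text
time_s: 16.7
position: [0.5787, 0.1964, 0.1154]
ee_rot: [0.714, 0.7, -0.0, -0.0]
wrist_force: [2.8, 1.3, 3.6]
width: 0.0558
grip_force: 30.0
```

```bash
python3 -c "
from h import *
st()"
```

```text
t 16.7 p [0.5787 0.1964 0.1154] yaw 1.5509 zax [-2.e-04 -1.e-04 -1.e+00] q [ 0.186  0.378  1.542 -0.     1.222  0.206] F [2.83 1.35 3.57] T [ 0.084 -0.536  0.09 ] w 0.0558 g 30.0
```

Call:
arm_command:
  steps: "0.02 0.08 -0.05 0 0 0 1;0.02 0.08 -0.05 0 0 0 0.3;0.02 0.08 -0.05 0 0 0 0.1;0.02 0.08 -0.05 0 0 0 0;0.02 0.08 -0.05 0 0 0 0;0.02 0.08 -0.05 0 0 0 0;0.02 0.08 -0.05 0 0 0 0"

```text
time_s: 17.4
position: [0.5795, 0.1965, 0.1158]
ee_rot: [0.714, 0.7, -0.0, -0.0]
wrist_force: [-0.1, 0.1, -0.2]
width: 0.0938
grip_force: 0.0
```

```bash
python3 -c "
from h import *
st()"
```

```text
t 17.4 p [0.5795 0.1965 0.1158] yaw 1.5507 zax [-4.e-04 -1.e-04 -1.e+00] q [ 0.186  0.379  1.54  -0.     1.223  0.206] F [-0.07  0.14 -0.21] T [-0.048 -0.019  0.   ] w 0.0938 g 0.0
```

Released with no force on the wrist. I'll rise straight up and check.

Call:
arm_command:
  steps: "0 0 -1 0 0 0 0;0 0 -3 0 0 0 0;0 0 -6 0 0 0 0;0 0 -10 0 0 0 0;-2 0 -12 0 0 0 0;-4 0 -12 0 0 0 0;-4 0 -12 0 0 0 0"

```text
time_s: 18.1
position: [0.5798, 0.155, 0.2382]
ee_rot: [0.715, 0.699, 0.001, 0.001]
wrist_force: [-0.4, 0.1, -0.9]
width: 0.094
grip_force: 0.0
```

Run:
```python
from h import *
im=capture('wrist'); st(); sc=capture('scene')
for n in ('cap_top','cap'):
    for c in ('wrist','scene'): print(n,c,[(np.round(r['xyz'],4),round(r['conf'],2)) for r in landmark_of(n,c)[:2]])
cv2.imwrite('pics/end.png',np.hstack([cv2.resize(im,(400,300)),cv2.resize(sc[120:285,254:474],(400,300))]))
```

```text
t 18.15 p [0.5791 0.1561 0.2369] yaw 1.549 zax [ 1.2e-03  5.0e-04 -1.0e+00] q [0.119 0.243 1.455 0.    1.443 0.141] F [-0.35 -0.7  -0.33] T [-0.017 -0.124 -0.034] w 0.0941 g 0.0
cap_top wrist [(array([0.5821, 0.195 , 0.1292]), 0.78), (array([ 0.6142, -0.1333,  0.0051]), 0.48)]
cap_top scene [(array([0.5776, 0.1888, 0.1245]), 0.7), (array([ 0.7574,  0.2924, -0.0011]), 0.56)]
cap wrist [(array([0.5784, 0.1978, 0.1066]), 0.84)]
cap scene [(array([ 0.6382, -0.4761,  0.0013]), 0.38)]
```

View pics/end.png

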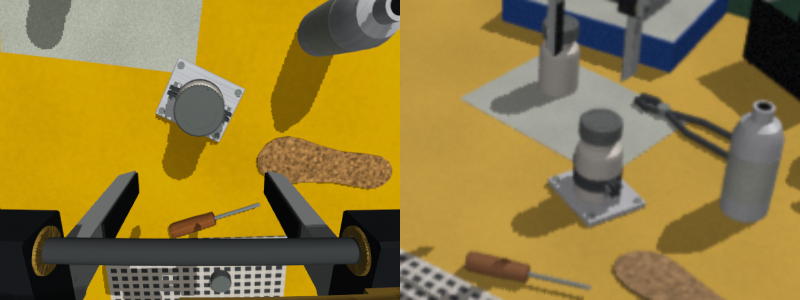

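The cap sits squarely on the jar: (200, 107) in the left view, (600, 127) in the right. Its top is at about z = 0.1265, as expected when locked, and nothing else has moved.

```bash
python3 -c "
from plant import *
print(hand_in())"
```

```text
the job is handed in; nothing more can be done
None
```

The jar is closed and the job is handed in: the cap turned clockwise 47° to its stop under about 12 N and locked (a light upward pull did not lift it), and the gripper is clear with the other things undisturbed.

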